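# Jog the label feeder at the packing bench

### The arm

A 6-joint arm with a two-finger parallel gripper is mounted at the origin on the work surface. World frame = base frame: x ahead of the robot, y to its left, z up, the work surface at z = 0. Lengths are in m, angles in rad, forces in N, time in s.
With the tool pointing down it reaches from about 0.375 to 0.9 m from the base axis. Payload 3.1 kg.
Tool frame: the origin (TCP) lies midway between the tips of the shut fingers; the grasp point (between the pads) lies manip.grip_depth behind it (manip.grip_depth is the distance from the TCP to the grasp point, in m); z points along the fingers, y is the direction in which the jaws open and shut (so a half turn about z gives the same grasp; the last joint's range is limited). The gripper opens to 85 mm and grips with 20 to 120 N. Pads are 22 mm wide; open, the fingers measure 114 mm over their backs; the gripper's body (76 mm by 85 mm) begins 54 mm behind the grasp point. The pads swing forward as they close: fully open they stand 13 mm farther back than shut.
Start: joints at [-1.387, 0.527, 1.433, -0, 1.181, -0.178], TCP at [0.221, -0.585, 0.2] pointing down, gripper open.
Joint ranges: [-3.08, 3.08], [-0.75, 2.2], [0.22, 2.44], [-1.43, 4.57], [0, 2.65], [-2.85, 2.85]. Speed limits (rad/s): [2.79, 2.79, 3.14, 3.14, 3.14, 3.14].

### API

Orientations are given as a unit quaternion [x, y, z, w].
In Python, from station import manip, vision gives the robot as it stands.
- The arm moves only by the shell command python3 -m crank 'ROWS' [FORCE]. ROWS is JSON, a list of rows, each an object with "grip": the closure, from 0 (fully open) to 1 (shut); "offset": the shift along the tool's x, y, z in mm, a list of three; "angular": the turn, a rotation vector about the tool's x, y, z in degrees, a list of three. A call has 1 to 10 rows; each row is the pose to reach, as a shift and turn from the pose commanded when the call began, along the tool's axes at that moment; what a row does not reach only later rows make up. A row lasts 1/10 s, in which the tool goes at most 50 mm and 8.59 degrees, less where a joint would pass 70% of its speed; a pose out of reach is approached as far as the arm can. A call with a gripper value outside its range is refused whole. The fingers move at their own pace and stop on an object; FORCE is the grip in N (left out, the last holds). Time passes only in rows, so rows that repeat a pose let the fingers close. It gives the time, the measured TCP pose, the force and the opening at its end, in the units of the state.
- manip.sense(): the state, without advancing time (a new reading comes with each control period).
- vision.snapshot(name): name is "scene" or "top"; returns a dict with "pixels" (480x640x3 uint8, red, green, blue), "intrinsics" (3x3 intrinsics, pixels), "R" (3x3) and "t" (3): a world point X has camera coordinates R X + t. Camera axes: x right, y down, z forward; pixel columns grow to the right and rows downward; lengths in m; the calibration is good to about 2 mm. A picture is of the moment at which its call begins. There is no depth.
- manip.sign_off(): hands the job in, once; it reports no verdict.
The state is a dict: "t": time; "q": joint angles; "qd": joint speeds; "tau": joint torques, N m; "tcp_pos": TCP position; "tool_rot": TCP orientation; "force": force on the tool from outside, world axes, zero at the start; "ft_torque": the same for the moment, N m; "finger_gap": opening from 0.0 (shut) to 1.0 (fully open).
Only numpy, scipy, OpenCV 4.12 (cv2) and the standard library are available. Lean on these libraries where they do the work, as an engineer would, in place of code of your own. Each camera call takes 0.05 s, during which the arm holds its last target.

### The job

Run the label feeder forward for a moment: push the orange jog paddle well over towards the green arrow on its box, hold it there for about a second, then let go so that it springs back upright. Do not tip it towards the white bar, and leave the blue and yellow paddles alone.

Things in the scene. Friction and masses are not known exactly. Their poses are not given: they have to be found in the camera images.
- label_station: Control box of the orange paddle: grey, fixed to the bench, 90 (x) x 130 (y) x 45 (z) mm, black top. Origin: centre of its underside, z up. Printed on the top: a green arrow on the +y half, pointing to +y; a white bar on the -y half. The paddle stands mid-top. Two like boxes (blue, yellow paddle) stand in the same row, centres at least 150 mm apart, each turned its own way; which stands where varies.
- label_jog (a joint): Orange paddle, sprung to the middle. 0 rad upright (rest), + towards the green arrow, stops +-0.6; feeder runs above 0.35. Hinge along the box's x, 45 mm over its origin. Above the hinge: steel stem, 10 mm round, to 28 mm; orange blade 28 (x) x 10 (y) mm from 28 to 62 mm. Spring 0.3 N m/rad (about 4 N at the blade fully over); let go, it returns at once without overshoot.
- belt_jog (a joint): Blue paddle, to be left alone, on a box of the same make: same size and spring. 0 rad upright (rest), + towards its own box's green arrow, - towards its white bar, stops +-0.6.
- lift_jog (a joint): Yellow paddle, to be left alone, on a box of the same make: same size and spring. 0 rad upright (rest), + towards its own box's green arrow, - towards its white bar, stops +-0.6.
There are look-alikes about, which are no part of the job. What is shaped like the label_station but turquoise is not meant.

How it is judged:
By the outcome, as a careful person would: the job done as asked, in the order asked, and still so for the second after the job is handed in, with the robot touching nothing.
It also fails if it takes over 32 s, if anything falls off the work surface, if the arm or the gripper's body presses on something with over 40 N, if the wrist force passes 120 N, or if a joint passes its speed limit or range.

## Working session

There is one attempt and no reset: what is moved stays moved. The work goes in short steps, Python scripts to look and compute and a shell command to move; the robot and the scene stay as the last step left them, time stands still between calls to the robot, and variables do not carry over. Pictures are saved under pics/ and viewed, and the job is handed in when it is done.

```bash
mkdir -p pics
python3 - <<'E'
from station import manip, vision
import cv2
s=manip.sense();print(s, manip.grip_depth)
for n in("scene","top"):
    d=vision.snapshot(n);cv2.imwrite(f"pics/{n}0.png",d["pixels"][...,::-1]);print(n,d["intrinsics"],d["R"],d["t"])
E
```

```text
{'t': 0.0, 'q': array([-1.38749584e+00,  5.28478313e-01,  1.43389123e+00,  1.32812735e-05,
        1.18135106e+00, -1.78509044e-01]), 'qd': array([-6.19538941e-04,  1.90013852e-03,  3.86174373e-04, -4.63504895e-05,
       -2.60140187e-04,  1.28477442e-03]), 'tau': array([-1.77122220e-03, -4.42359531e+01, -1.78020823e+01, -4.77937538e-04,
        8.45506409e-03, -5.32251363e-06]), 'tcp_pos': array([ 0.22111475, -0.58376654,  0.19942972]), 'tool_rot': array([ 9.83681208e-01,  1.79917062e-01,  3.59168769e-06, -1.06398894e-03]), 'force': array([ 0.14793419,  0.16527943, -0.35494107]), 'ft_torque': array([0.06166564, 0.03127455, 0.03813896]), 'finger_gap': 0.9988983594795986} 0.0187
scene [[439.39898308   0.         317.06757352]
 [  0.         439.39898308 238.40039748]
 [  0.           0.           1.        ]] [[-0.41856492  0.9081416   0.00906923]
 [ 0.72145589  0.33855342 -0.60405544]
 [-0.55163829 -0.24629337 -0.79689069]] [ 0.238794   -0.22870609  1.27193705]
top [[552.49396526   0.         320.57434732]
 [  0.         552.49396526 229.47789983]
 [  0.           0.           1.        ]] [[-0.01266994 -0.99991033 -0.00433738]
 [-0.99669689  0.01297697 -0.08016799]
 [ 0.08021709  0.00330733 -0.99677193]] [-0.07726202  0.40045296  1.40360331]
```

View pics/scene0.png

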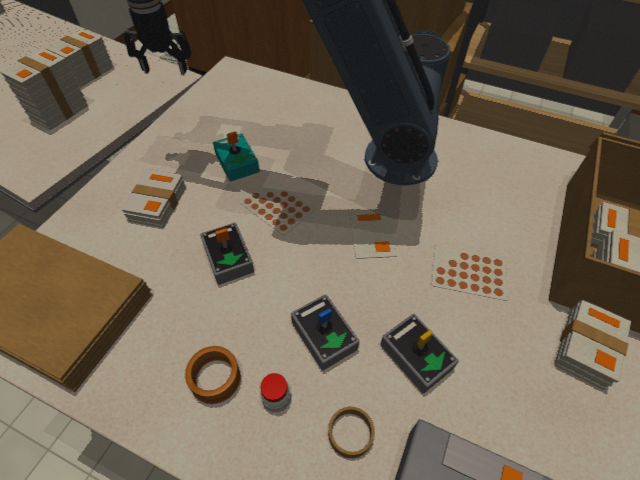

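View pics/top0.png

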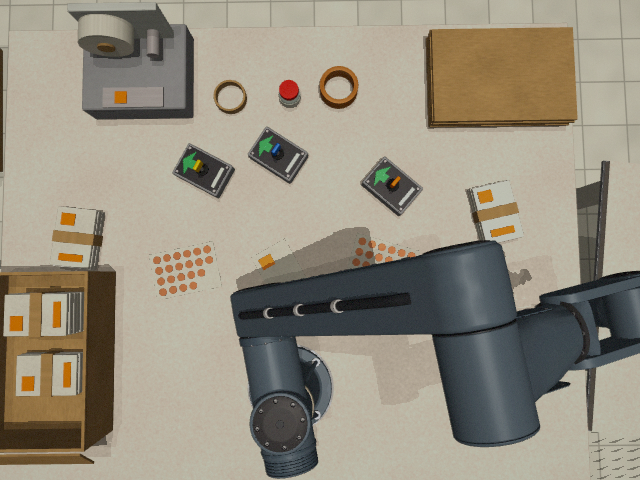

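The orange paddle's box is at about (227,252) in scene and (392,185) in top. The turquoise look-alike is at (236,155) in scene, and the blue and yellow boxes lie to the left of the orange one in top. I'll zoom in next.

Run:
```python
import cv2,numpy as np
a=cv2.imread("pics/top0.png")[145:225,350:435];b=cv2.imread("pics/scene0.png")[215:290,190:265]
a=cv2.resize(a,(400,376),interpolation=cv2.INTER_CUBIC);b=cv2.resize(b,(376,376),interpolation=cv2.INTER_CUBIC)
cv2.imwrite("pics/zoom.png",np.hstack([a,b]))
```

```text
(no output)
```

View pics/zoom.png

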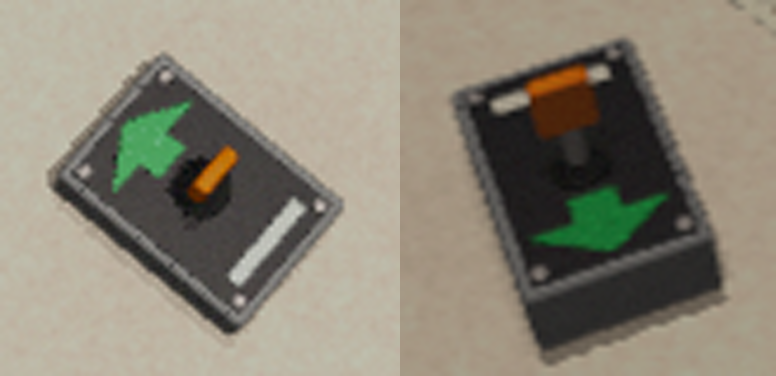

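```bash
cat > h.py <<'E'
import numpy as np
from station import manip, vision
from scipy.spatial.transform import Rotation as Ro
def proj(d,X):
    c=np.atleast_2d(X)@d["R"].T+d["t"];u=c@d["intrinsics"].T;return u[:,:2]/u[:,2:]
E
python3 - <<'E'
from h import *
from scipy.optimize import least_squares
T=vision.snapshot("top");S=vision.snapshot("scene")
z1=np.array([[167,57],[60,178],[230,322],[340,205]])/4.706+[350,145]
z2=np.array([[130,296],[312,240],[228,42],[56,95]])/5.013+[190,215]
L=np.array([[.045,.065],[-.045,.065],[-.045,-.065],[.045,-.065]])
def W(p):
    c,s=np.cos(p[2]),np.sin(p[2]);return np.c_[L@np.array([[c,s],[-s,c]])+p[:2],np.full(4,.045)]
for use in ((1,1),(1,0),(0,1)):
    f=lambda p:np.r_[use[0]*(proj(T,W(p))-z1).ravel(),use[1]*(proj(S,W(p))-z2).ravel()]
    best=min((least_squares(f,[.5,-.15,y]) for y in(-2,-1,0,1,2,3)),key=lambda r:r.cost);print(use,best.x,np.degrees(best.x[2]),best.cost);
    if use==(1,1):
        print(f(best.x).round(1)); p=best.x
        for zz in(.045,.073,.107):print(zz,proj(T,[[p[0],p[1],zz]]),proj(S,[[p[0],p[1],zz]]))
E
```

```text
(1, 1) [ 0.50681459 -0.26384565 -0.73140224] -41.906261741363174 14.827971061305337
[-1.7 -1.6 -2.1 -1.   0.8  2.   0.5  0.3 -1.7  1.4  0.7 -0.6  0.6 -1.9
 -1.5 -1.1]
0.045 [[391.66156284 185.34295245]] [[225.640912   247.18850463]]
0.073 [[393.06013871 183.53940962]] [[223.71089114 239.94677852]]
0.107 [[394.83692399 181.24814432]] [[221.24817741 230.70630932]]
(1, 0) [ 0.50664845 -0.26547444 -0.73667778] -42.208527660645046 7.239402799193554
(0, 1) [ 0.5074368  -0.26210628 -0.72717591] -41.664110659197846 5.738321834470513
```

```bash
cat >> h.py <<'E'
P=np.array([.5068,-.2640]);YAW=-.7314;U=np.array([-np.sin(YAW),np.cos(YAW)])
def plan(yb,z):
    s=manip.sense();R=Ro.from_quat(s["tool_rot"]);g=np.r_[P+yb*U,z]
    Rg=Ro.from_matrix(np.c_[np.r_[U,0],np.cross([0,0,-1],np.r_[U,0]),[0,0,-1]])
    b=R.inv().apply(np.r_[s["tcp_pos"][:2]-P,0]@np.eye(3)) 
    print("t",s["t"],"tcp",s["tcp_pos"].round(4),"ybox mm",1e3*(s["tcp_pos"][:2]-P)@U,"xbox mm",1e3*(s["tcp_pos"][:2]-P)@np.array([U[1],-U[0]]),"F along U",s["force"][:2]@U,s["force"].round(2),"gap",s["finger_gap"])
    print("offset mm",(1e3*R.inv().apply(g-s["tcp_pos"])).round(1),"rot deg",np.degrees((R.inv()*Rg).as_rotvec()).round(2))
E
python3 -c "
from h import *
plan(-.040,.2)"
```

```text
t 0.2 tcp [ 0.2212 -0.584   0.1998] ybox mm -428.95116693515195 xbox mm 1.194367478346843 F along U -0.16693883448837032 [ 0.03 -0.25 -0.45] gap 0.9994966939003541
offset mm [ 3.449e+02 -1.798e+02  1.000e-01] rot deg [ -0.07  -0.03 -27.36]
```

```bash
python3 -m crank '[{"grip":1,"offset":[43,-22.5,0],"angular":[0,0,-3.4]},{"grip":1,"offset":[86,-45,0],"angular":[0,0,-6.8]},{"grip":1,"offset":[129,-67.5,0],"angular":[0,0,-10.2]},{"grip":1,"offset":[172,-90,0],"angular":[0,0,-13.6]},{"grip":1,"offset":[215,-112.5,0],"angular":[0,0,-17]},{"grip":1,"offset":[258,-135,0],"angular":[0,0,-20.4]},{"grip":1,"offset":[301,-157.5,0],"angular":[0,0,-24]},{"grip":1,"offset":[345,-180,0],"angular":[0,0,-27.4]},{"grip":1,"offset":[345,-180,0],"angular":[0,0,-27.4]},{"grip":1,"offset":[345,-180,0],"angular":[0,0,-27.4]}]'
python3 - <<'E'
from h import *
plan(-.036,.085)
import cv2
for n in("scene","top"):
    d=vision.snapshot(n);cv2.imwrite(f"pics/{n}1.png",d["pixels"][...,::-1])
a=cv2.imread("pics/scene1.png")[140:300,130:330];cv2.imwrite("pics/sz1.png",cv2.resize(a,(750,600),interpolation=cv2.INTER_CUBIC))
E
```

```text
t: 1.2
tcp_pos: [0.4807, -0.293, 0.2003]
tool_rot: [0.913, 0.409, -0.0, -0.0]
force: [0.3, 0.3, 0.3]
finger_gap: -0.003
t 1.2 tcp [ 0.4807 -0.293   0.2003] ybox mm -39.02330337791956 xbox mm -0.09560276088665713 F along U 0.47061892530350957 [0.33 0.34 0.29] gap -0.0026242357731924566
offset mm [3.100e+00 1.000e-01 1.153e+02] rot deg [-0.02  0.03  0.2 ]
```

View pics/sz1.png

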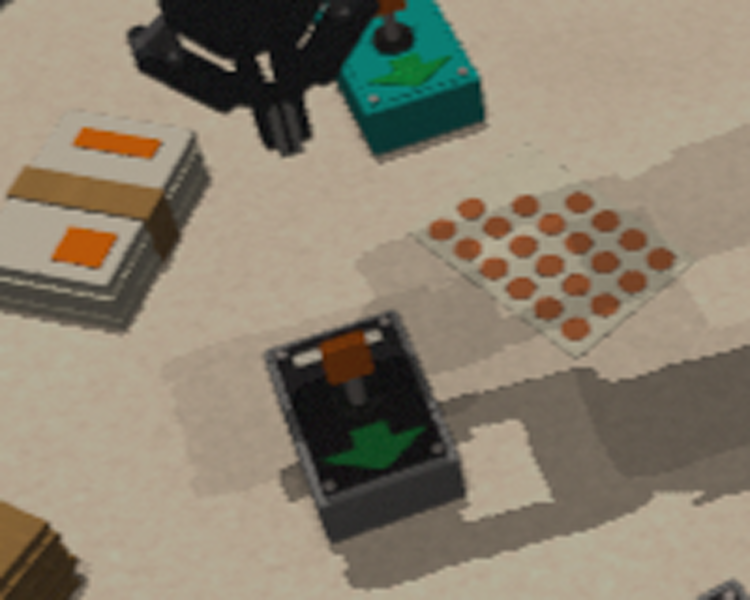

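The gripper is shut and hanging behind the orange paddle on the white-bar side. Its tip is at about (285,150) in the zoom, and the paddle is upright at (347,355). I'll descend now.

```bash
python3 -m crank '[{"grip":1,"offset":[0,0,40],"angular":[0,0,0]},{"grip":1,"offset":[0,0,80],"angular":[0,0,0]},{"grip":1,"offset":[0,0,115],"angular":[0,0,0]},{"grip":1,"offset":[0,0,115],"angular":[0,0,0]},{"grip":1,"offset":[0,0,115],"angular":[0,0,0]}]'
python3 - <<'E'
from h import *
plan(.007,.085)
import cv2
d=vision.snapshot("scene");print(proj(d,manip.sense()["tcp_pos"]));o=[d["pixels"][180:300,160:300,::-1]]
d=vision.snapshot("top");print(proj(d,manip.sense()["tcp_pos"]));o.append(d["pixels"][125:245,330:470,::-1])
cv2.imwrite("pics/z2.png",cv2.resize(np.hstack(o),(784,336),interpolation=cv2.INTER_CUBIC))
E
```

```text
t: 1.8
tcp_pos: [0.4794, -0.2953, 0.0854]
tool_rot: [0.914, 0.407, -0.0, -0.0]
force: [-0.9, -1.1, 0.8]
finger_gap: -0.002
t 1.8 tcp [ 0.4794 -0.2953  0.0854] ybox mm -41.62959171893654 xbox mm 0.5419493190405867 F along U -1.4392111760899686 [-0.89 -1.13  0.77] gap -0.0017368688657237478
offset mm [48.6 -0.6  0.4] rot deg [-0.06  0.01 -0.11]
[[216.98639282 223.36377137]]
[[407.15906167 192.85051396]]
```

View pics/z2.png

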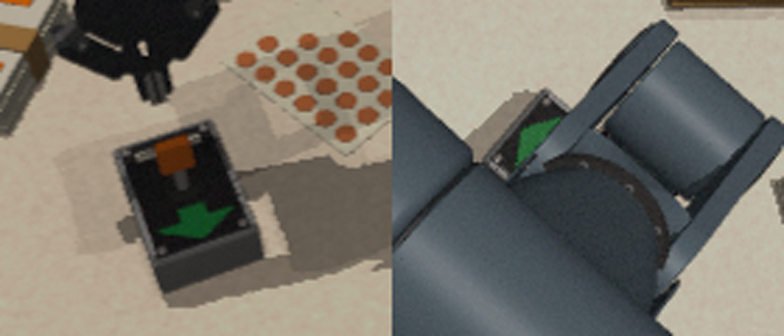

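Run:
```python
from h import *
plan(.007,.085)
import cv2
d=vision.snapshot("scene");s=manip.sense()["tcp_pos"];print(proj(d,[s,[.4807,-.293,.2003],s+[0,0,.02]]))
z=cv2.resize(d["pixels"][180:260,180:280,::-1],(800,640),interpolation=cv2.INTER_CUBIC)[:600]
cv2.imwrite("pics/z3.png",z)
```

```text
t 1.9 tcp [ 0.481  -0.296   0.0873] ybox mm -41.05208970545188 xbox mm 2.154270061858184 F along U 0.7943245855034153 [0.96 0.21 0.45] gap -0.0007106641060011242
offset mm [48.1 -2.2  2.2] rot deg [ 0.22  0.01 -0.05]
[[216.75784093 223.37351424]
 [208.72281757 189.60457462]
 [215.22911357 217.79012876]]
```

View pics/z3.png

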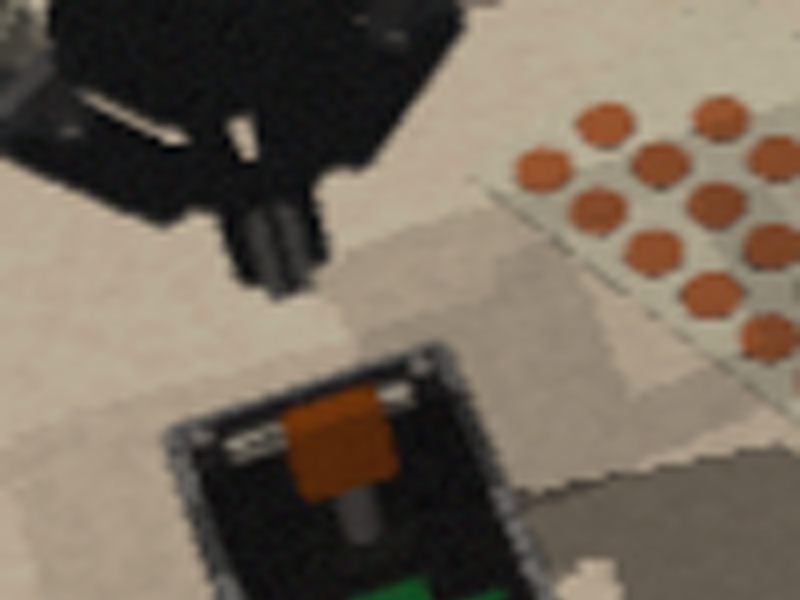

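Run:
```python
from h import *
import cv2
R=Ro.from_quat([.98368,.17992,0,-.00106])
p=np.array([.2211,-.5838,.1997]);im=cv2.imread("pics/scene0.png");d=vision.snapshot("scene");t=vision.snapshot("top")
# open tips: y +-42.5(inner), 57 outer, z -13
pts=[p+R.apply([x,y,-.013])for y in(-.057,-.0425,.0425,.057) for x in(-.011,.011)]
print(proj(d,pts+[p]).round(1)); print(proj(t,pts+[p]).round(1))
z=cv2.resize(im[0:100,100:220],None,fx=6,fy=6,interpolation=cv2.INTER_CUBIC)
for u in proj(d,pts+[p]): cv2.circle(z,tuple(int(v) for v in (u-[100,0])*6+3),3,(0,0,255),-1)
cv2.imwrite("pics/z4.png",z)
```

```text
[[190.8  82.4]
 [188.7  87.5]
 [185.2  82.2]
 [183.1  87.2]
 [152.7  80.6]
 [150.1  85.6]
 [147.2  80.4]
 [144.5  85.4]
 [169.1  88.3]]
[[528.6 315. ]
 [524.7 305.5]
 [534.7 312.5]
 [530.8 303.1]
 [570.5 298.2]
 [566.5 288.7]
 [576.6 295.7]
 [572.6 286.3]
 [548.2 300.3]]
```

View pics/z4.png

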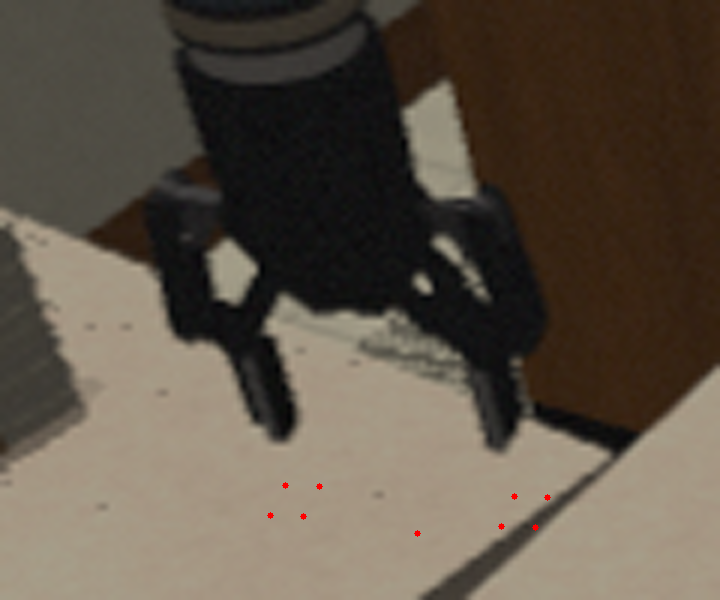

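The fingertips show at (216,217) in the scene image, about 6 px above where the reported TCP projects (217,223). The start picture has the same discrepancy. So the tip may really be some 20 mm higher, or farther back, than reported. I'll choose a height that works in either case and push in steps, watching the paddle.

```bash
cat >> h.py <<'E'
def look(name,box=(180,180,280,260),f=8):
    import cv2
    d=vision.snapshot("scene");x0,y0,x1,y1=box
    cv2.imwrite("pics/"+name,cv2.resize(d["pixels"][y0:y1,x0:x1,::-1],None,fx=f,fy=f,interpolation=cv2.INTER_CUBIC))
E
python3 -m crank '[{"grip":1,"offset":[0,0,17],"angular":[0,0,0]},{"grip":1,"offset":[8,0,17],"angular":[0,0,0]},{"grip":1,"offset":[15,0,17],"angular":[0,0,0]},{"grip":1,"offset":[20,0,17],"angular":[0,0,0]},{"grip":1,"offset":[20,0,17],"angular":[0,0,0]}]'
python3 -c "
from h import *
look('z5.png',(180,190,280,265));plan(.007,.085)"
```

```text
t: 2.55
tcp_pos: [0.4946, -0.2786, 0.0692]
tool_rot: [0.913, 0.409, 0.0, 0.001]
force: [-1.1, -0.2, -0.3]
finger_gap: -0.003
t 2.6 tcp [ 0.4943 -0.2788  0.069 ] ybox mm -19.40779845983918 xbox mm 0.5894186109990749 F along U -1.1530982786027637 [-0.97 -0.68 -0.37] gap 0.003744463151107499
offset mm [ 26.4  -0.5 -16. ] rot deg [0.07 0.   0.11]
```

View pics/z5.png

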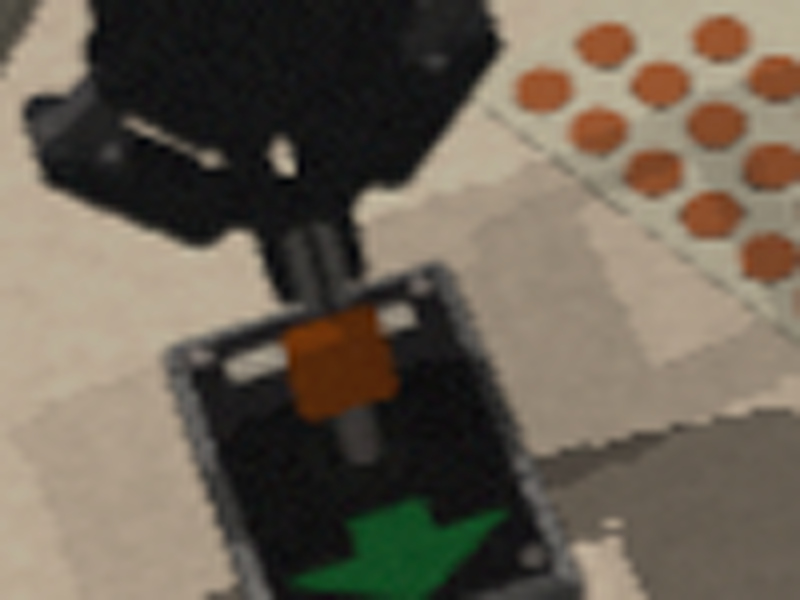

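The paddle is still upright, with the blade top at about (335,325) in the zoom. The shut fingers are close behind it, their tip ending near (318,303). I'll advance in small steps.

```bash
python3 -m crank '[{"grip":1,"offset":[4,0,0],"angular":[0,0,0]},{"grip":1,"offset":[8,0,0],"angular":[0,0,0]},{"grip":1,"offset":[12,0,0],"angular":[0,0,0]},{"grip":1,"offset":[12,0,0],"angular":[0,0,0]}]'
python3 -c "
from h import *
look('z6.png',(180,190,280,265));plan(.007,.085)
d=vision.snapshot('scene')
for yb,z in((-.019,.092),(-.019,.069),(-.039,.069)):print(proj(d,np.r_[P+(yb+.011)*U,z]),(proj(d,np.r_[P+(yb+.011)*U,z])-[180,190])*8)"
```

```text
t: 3.0
tcp_pos: [0.5019, -0.27, 0.0685]
tool_rot: [0.913, 0.408, 0.0, 0.0]
force: [-0.9, -0.2, 0.9]
finger_gap: -0.002
t 3.05 tcp [ 0.5017 -0.2701  0.0685] ybox mm -7.962214157895477 xbox mm 0.3347117587164688 F along U -1.0505520003368563 [-0.24 -1.19 -0.42] gap -2.7992764510606926e-05
offset mm [ 15.   -0.3 -16.5] rot deg [0.01 0.01 0.06]
[[221.30981812 232.22423584]] [[330.47854496 337.79388671]]
[[222.9619951  238.40002775]] [[343.69596082 387.20022203]]
[[220.5605445  232.06421641]] [[324.48435602 336.51373125]]
```

View pics/z6.png

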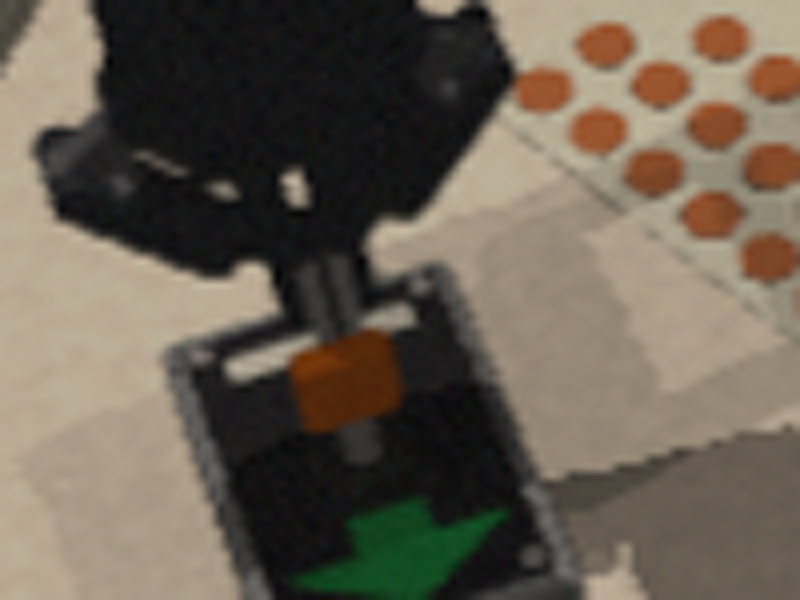

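The finger has made contact, and the blade is starting to lean towards the green arrow: its top back edge has gone from about row 320 to 345 in the zoom. I'll estimate the tilt from the image by fitting predicted blade projections.

```bash
cat >> h.py <<'E'
def blade(th):
    V=np.r_[U,0];X=np.array([U[1],-U[0],0]);o=np.r_[P,.045]
    h=np.cos(th)*np.array([0,0,1])+np.sin(th)*V;n=np.cos(th)*V-np.sin(th)*np.array([0,0,1])
    return np.array([o+.062*h+a*.014*X+b*.005*n for a,b in((1,1),(1,-1),(-1,-1),(-1,1))]+[o+.028*h+a*.014*X+.005*n for a in(1,-1)])
def tilt(d,off=(0,0)):
    # match rendered silhouette with orange mask
    import cv2
    hsv=cv2.cvtColor(d["pixels"],cv2.COLOR_RGB2HSV);m=((hsv[...,0]<16)&(hsv[...,1]>170)&(hsv[...,2]>50))
    w=np.zeros_like(m);w[205:275,195:255]=1;m&=w
    r=[]
    for th in np.arange(-.1,.66,.01):
        for dx in(-1,0,1):
            for dy in(-1,0,1):
                k=np.zeros(m.shape,np.uint8);pt=cv2.convexHull(((proj(d,blade(th))+[dx,dy])*16).astype(np.int32))
                cv2.fillConvexPoly(k,pt,1,shift=4);r.append(((k&m).sum()/((k|m)>0).sum(),th,dx,dy))
    r.sort(reverse=True);ys,xs=np.nonzero(m);print("mask",m.sum(),xs.mean(),ys.mean(),"best",[tuple(np.round(q,2)) for q in r[:5]])
E
python3 - <<'E'
from h import *
import cv2
tilt({**vision.snapshot("scene"),"pixels":cv2.imread("pics/scene0.png")[...,::-1].copy()})
tilt(vision.snapshot("scene"))
E
```

```text
mask 156 223.49358974358975 233.26282051282053 best [(np.float64(0.77), np.float64(0.06), np.float64(-1.0), np.float64(-1.0)), (np.float64(0.76), np.float64(0.05), np.float64(-1.0), np.float64(-1.0)), (np.float64(0.76), np.float64(0.04), np.float64(-1.0), np.float64(-1.0)), (np.float64(0.76), np.float64(0.03), np.float64(0.0), np.float64(-1.0)), (np.float64(0.76), np.float64(0.03), np.float64(-1.0), np.float64(-1.0))]
mask 136 224.52941176470588 235.22794117647058 best [(np.float64(0.75), np.float64(0.22), np.float64(-1.0), np.float64(-1.0)), (np.float64(0.74), np.float64(0.21), np.float64(-1.0), np.float64(-1.0)), (np.float64(0.74), np.float64(0.2), np.float64(-1.0), np.float64(-1.0)), (np.float64(0.73), np.float64(0.23), np.float64(-1.0), np.float64(-1.0)), (np.float64(0.73), np.float64(0.17), np.float64(-1.0), np.float64(-1.0))]
```

The fitted tilt is about 0.17 rad from a rest reading of about 0.04. That matches a tip roughly 23 mm higher than reported, touching about 47 mm above the hinge. Now I'll push well over and hold.

```bash
python3 -m crank '[{"grip":1,"offset":[6,0,1.5],"angular":[0,0,0]},{"grip":1,"offset":[12,0,3],"angular":[0,0,0]},{"grip":1,"offset":[17.5,0,4],"angular":[0,0,0]},{"grip":1,"offset":[17.5,0,4],"angular":[0,0,0]},{"grip":1,"offset":[17.5,0,4],"angular":[0,0,0]}]'
python3 -c "
from h import *
look('z7.png',(180,190,280,265));plan(.007,.085)
import cv2
z=cv2.imread('pics/z7.png');d=vision.snapshot('scene');tilt(d)"
```

```text
t: 3.7
tcp_pos: [0.5133, -0.2571, 0.0643]
tool_rot: [0.913, 0.408, -0.0, 0.0]
force: [-1.0, -1.4, 0.5]
finger_gap: 0.002
t 3.75 tcp [ 0.5132 -0.2572  0.0643] ybox mm 9.356545615785146 xbox mm 0.2085198452673959 F along U -2.616262931111563 [-1.57 -2.11  0.03] gap 0.0014851947398473327
offset mm [ -2.4  -0.2 -20.7] rot deg [-0.01  0.01  0.05]
mask 98 227.44897959183675 239.1326530612245 best [(np.float64(0.78), np.float64(0.5), np.float64(-1.0), np.float64(-1.0)), (np.float64(0.77), np.float64(0.51), np.float64(-1.0), np.float64(-1.0)), (np.float64(0.73), np.float64(0.52), np.float64(-1.0), np.float64(-1.0)), (np.float64(0.73), np.float64(0.49), np.float64(-1.0), np.float64(-1.0)), (np.float64(0.72), np.float64(0.48), np.float64(-1.0), np.float64(-1.0))]
```

View pics/z7.png

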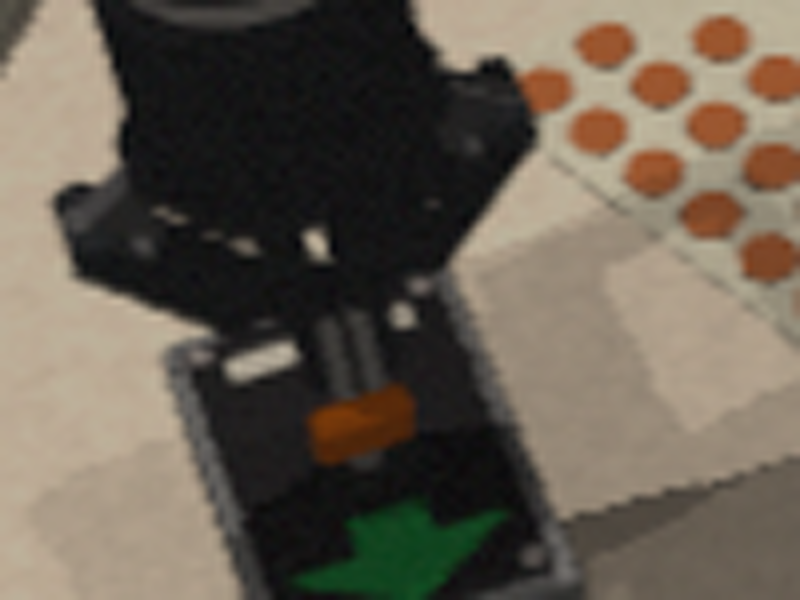

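The paddle is well over at about 0.5 rad, with the blade at (362,425) in the zoom, and the force along the push is about 2.6 N. It has been held for about 0.5 s. I'll hold another 0.5 s, then back off.

```bash
python3 -m crank '[{"grip":1,"offset":[1,0,0],"angular":[0,0,0]},{"grip":1,"offset":[1,0,0],"angular":[0,0,0]},{"grip":1,"offset":[1,0,0],"angular":[0,0,0]},{"grip":1,"offset":[1,0,0],"angular":[0,0,0]},{"grip":1,"offset":[1,0,0],"angular":[0,0,0]},{"grip":1,"offset":[-40,0,0],"angular":[0,0,0]},{"grip":1,"offset":[-65,0,0],"angular":[0,0,0]},{"grip":1,"offset":[-70,0,-30],"angular":[0,0,0]},{"grip":1,"offset":[-80,0,-75],"angular":[0,0,0]},{"grip":1,"offset":[-90,0,-120],"angular":[0,0,0]}]'
python3 -c "
from h import *
look('z8.png',(180,150,280,265),5);plan(.007,.085);d=vision.snapshot('scene');tilt(d)"
```

```text
t: 4.8
tcp_pos: [0.4528, -0.3233, 0.1851]
tool_rot: [0.913, 0.408, 0.0, -0.001]
force: [0.3, -1.1, -0.0]
finger_gap: -0.003
t 4.85 tcp [ 0.456  -0.3284  0.1933] ybox mm -81.87875692368137 xbox mm 5.179406944448825 F along U -1.9560981837240528 [ 0.13 -2.74  3.25] gap 0.0016619805217480484
offset mm [ 89.   -6.7 108.2] rot deg [ 0.79  0.05 -0.  ]
mask 161 223.3664596273292 233.35403726708074 best [(np.float64(0.8), np.float64(0.06), np.float64(-1.0), np.float64(-1.0)), (np.float64(0.79), np.float64(0.05), np.float64(-1.0), np.float64(-1.0)), (np.float64(0.79), np.float64(0.04), np.float64(-1.0), np.float64(-1.0)), (np.float64(0.79), np.float64(0.03), np.float64(-1.0), np.float64(-1.0)), (np.float64(0.78), np.float64(0.02), np.float64(-1.0), np.float64(-1.0))]
```

View pics/z8.png

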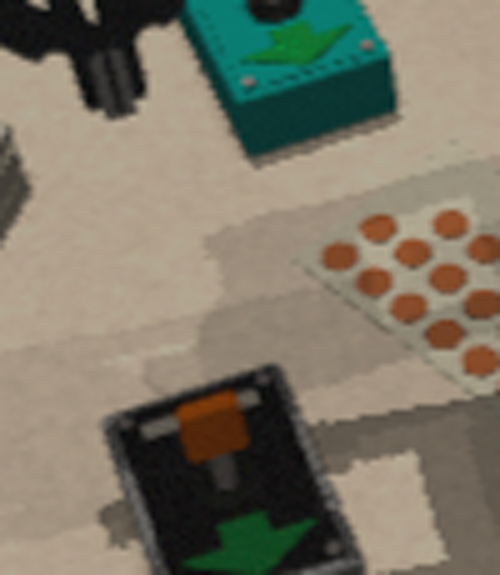

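The paddle is upright again. Its mask centroid is (223.4,233.4) against (223.5,233.3) at the start, and the arm is well clear at (110,100) in the zoom. I'll let the arm settle, then hand the job in.

```bash
python3 -m crank '[{"grip":1,"offset":[0,0,0],"angular":[0,0,0]},{"grip":1,"offset":[0,0,0],"angular":[0,0,0]},{"grip":1,"offset":[0,0,0],"angular":[0,0,0]}]'
python3 -c "
from h import *
import cv2
a=cv2.imread('pics/scene0.png').astype(int);d=vision.snapshot('scene');b=d['pixels'][...,::-1].astype(int)
print('blue/yellow region mean diff',abs(a-b)[290:395,285:465].mean());tilt(d)
manip.sign_off()"
```

```text
t: 5.2
tcp_pos: [0.4526, -0.3228, 0.1828]
tool_rot: [0.913, 0.408, -0.0, -0.002]
force: [-1.3, 0.8, -0.5]
finger_gap: -0.0
blue/yellow region mean diff 9.067072310405644
mask 163 223.39877300613497 233.38036809815952 best [(np.float64(0.81), np.float64(0.06), np.float64(-1.0), np.float64(-1.0)), (np.float64(0.8), np.float64(0.05), np.float64(-1.0), np.float64(-1.0)), (np.float64(0.8), np.float64(0.04), np.float64(-1.0), np.float64(-1.0)), (np.float64(0.8), np.float64(0.03), np.float64(-1.0), np.float64(-1.0)), (np.float64(0.79), np.float64(0.02), np.float64(-1.0), np.float64(-1.0))]
the job is handed in; nothing more can be done
```

I pushed the orange paddle towards the green arrow with the shut fingers, to about 0.5 rad by an image fit. I held it above 0.35 rad for about 1 s, then backed off, and it sprang upright. The job was handed in at about 5.2 s.

- **Paddle at rest:** its image position matches the start to about 0.1 px. The fit reads 0.02–0.06 rad, the same as before the push. The arm was clear when I handed in.
- **Tool position disagreed:** the fingertips showed in the images about 20 mm higher than the reported TCP. I pushed in small steps by camera instead, and the paddle's motion fitted that offset.
- **Blue and yellow paddles not confirmed:** the arm never went near them. The before-and-after image difference over that area was not zero (mean 9 of 255). I think this is the arm's moving shadow, but I did not look at that area again before handing in.
- **Force and angle:** the force during the hold was about 2.6 N against noise of about 1 N, so the tilt angle rests mainly on the images.

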